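Self-check of the parts tester at the stockroom bench

TASK

Run the self-check of the grey parts tester: first raise its folded screen by the yellow tab to about 50 degrees from lying flat, so that the readout can be seen, and leave it standing there. Then pull the red knob on the sloping panel straight out until it snaps into its out position, and push it back fully home. Leave the things around the tester where they are.

Things in the scene. Friction and masses are not known exactly. Their poses are not given: they have to be found in the camera images.
- tester: Grey bench tester, 240 mm deep (its x) by 340 mm wide (y), fixed. Origin: centre of its underside; x points away from the operator's side, y left, z up. Flat rear deck (x -20 to 120 mm) 104 mm high. In front of it a panel slopes down to 34 mm high at x = -120 mm, inclined 35 degrees: its normal leans 35 degrees from vertical towards -x. The red knob stands on it at y = -85 mm.
- hoop (a point): Middle of the crossbar of the fixed steel guard hoop (8 mm bar, 100 mm wide along the tester's y). The bar is 26 mm up-slope of the knob's axis and 56 mm off the sloping panel, so it hangs over the knob seen from straight above: the knob must be taken along its own tilted axis.
- screen (a joint): Angle of the screen in rad: 0 lying flat on the deck, growing as its near (robot-side) edge rises; 0.873 is 50 degrees; stop at 1.7. It starts partly ajar (0.1 to 0.35). The hinge is stiff: the screen stays at whatever angle it is left; lifting takes about 4 to 7 N at the tab.
- screen_hinge (a point): Middle of the screen's hinge axis, which runs along the tester's y, 110 mm behind the tester's origin and 113 mm above the bench. The screen is a grey panel 120 mm long from the hinge towards the operator, 260 mm wide, 14 mm thick.
- screen_tab (a point): Grasp point of the yellow lift tab: a flat tongue 24 mm wide (along the hinge), 10 mm thick, sticking out 40 mm from the screen's free edge in its plane. The point is in mid-tab, 26 mm beyond that edge, 146 mm from the hinge axis, 70 mm left (+y) of the tester's middle. Axes: x to the hinge, y along it, z out of the screen's back. Held by its two sides, the tab can turn between the fingers.
- knob (a joint): How far the red knob is out, in m: 0 fully home, 0.020 fully out (end stop). Over-centre snap: it takes about 6 N to start it from either end; once past the middle (beyond 0.012, or back below 0.008) it snaps to the other end by itself, and it stays there. Starts home.
- knob_head (a point): Centre of the red knob's round head, a disc 30 mm in diameter and 18 mm thick on a 12 mm stem; it moves with the knob. Home, this point is 19 mm off the panel, the head's underside 10 mm off. The z axis points along the knob's axis, outward (the pulling direction); y is the tester's y.
- cleaner: Blue spray can, 54 mm across, 160 mm tall, standing left of the tester; origin under its base. A bystander.
- carton: Small cardboard carton, 120 x 90 x 70 mm, right of the tester; origin at the centre of its underside. A bystander.
- bearing: Steel bearing ring, 56 mm across, 16 mm high, lying in front of the tester; origin at the centre of its underside. A bystander.
- screwdriver: Screwdriver 170 mm long with a blue handle, lying in front of the tester at the right. A bystander.

How it is judged:
By the outcome, as a careful person would: the job done as asked, in the order asked, and still so for the second after the job is handed in, with the robot touching nothing.
It also fails if it takes over 51 s, if anything falls off the work surface, if the arm or the gripper's body presses on something with over 40 N, if the wrist force passes 120 N, or if a joint passes its speed limit or range.

ROBOT

A 6-joint arm with a two-finger parallel gripper is mounted at the origin on the work surface. World frame = base frame: x ahead of the robot, y to its left, z up, the work surface at z = 0. Lengths are in mm, angles in rad, forces in N, time in s.
With the tool pointing down it reaches from about 350 to 975 mm from the base axis. Payload 7.1 kg.
Tool frame: the origin (TCP) lies midway between the tips of the shut fingers; the grasp point (between the pads) lies pinch_z behind it (pinch_z is the distance from the TCP to the grasp point, in mm); z points along the fingers, y is the line along which they close (so a half turn about z gives the same grasp; the last joint's range is limited). The gripper opens to 88 mm and grips with 3 to 60 N. Pads are 20 mm wide; open, the fingers measure 115 mm over their backs; the gripper's body (75 mm by 178 mm) begins 61 mm behind the grasp point.
Start: joints at [1.253, 0.423, 1.63, -0, 1.089, -0.019], TCP at [183.952, 597.299, 222.675] pointing down, gripper open.
Joint ranges: [-3, 3], [-0.9, 2.11], [0.09, 2.58], [-1.31, 4.45], [0.11, 2.69], [-2.54, 2.54]. Speed limits (rad/s): [2.39, 2.39, 3.01, 3.14, 3.14, 3.14].

INTERFACE

Orientations are given as a rotation vector (axis times angle).
In Python, from workcell import get_obs, get_image, close_job, pinch_z gives the robot as it stands.
- The arm moves only by the tool jog_arm, never from a script. Its argument "commands" is a list of rows, each a list of 3 entries, a list of its own where there are three numbers: the gripper command: -1 is shut, 1 is fully open, values between are in proportion, then the shift along the tool's x, y, z as a fraction of full scale, then the turn, a rotation vector about the tool's x, y, z as a fraction of full scale. In form: [[gripper, [tx, ty, tz], [rx, ry, rz]], ...]. A call has 1 to 10 rows; each row shifts and turns the commanded pose from where the row before left it, along the tool's axes as they then stand; what a row does not reach is not made up. Full scale, the value 1, is 0.1 m for a shift and 45 degrees for a turn. A row lasts 1/10 s, in which the tool goes at most 50 mm and 8.59 degrees, less where a joint would pass 70% of its speed; a pose out of reach is approached as far as the arm can. A call with a number of a shift or a turn outside -1 to 1 is refused whole. A call with a gripper value outside its range is refused whole. The fingers move at their own pace and stop on an object; the grip force is fixed at half the most. Time passes only in rows, so rows that do not move let the fingers close. It gives the time, the measured TCP pose, the force, the opening and the grip force at its end, in the units of the state.
- get_obs(): the state, without advancing time (a new reading comes with each control period).
- get_image(name): name is "scene" or "top" or "wrist"; returns a dict with "image" (400x640x3 uint8, blue, green, red), "z_map" (400x640 float32, mm along the optical axis (not along the pixel's ray), 0 where there is no reading), "intrinsics" (3x3 intrinsics, pixels), "k1" (the pictures are not rectified: a ray, as slopes to the right and down, at radius r is drawn at 1 + k1 r^2 times it, then the intrinsics apply), "eye" and "orientation" of the camera in the world; the wrist camera has in their place "mount" (4x4, takes a point from camera to tool coordinates, whose origin is the TCP and whose axes are the flange's). Camera axes: x right, y down, z forward; pixel columns grow to the right and rows downward; lengths in mm; the calibration is good to about 2 mm. A picture is of the moment at which its call begins: read the wrist's pose just before it.
- close_job(): hands the job in; it is judged then, once.
The state is a dict: "t": time; "qpos": joint angles; "qvel": joint speeds; "joint_torque": joint torques, N m; "ee_pos": TCP position; "orientation": TCP orientation; "ft_force": force on the tool from outside, world axes, zero at the start; "moment": the same for the moment, N m; "width": finger opening in mm; "grasp_force": force on a finger pad.
Only numpy, scipy, OpenCV 4.12 (cv2) and the standard library are available. Lean on these libraries where they do the work, as an engineer would, in place of code of your own. Each camera call takes 0.05 s, during which the arm holds its last target. There are 200 camera calls.

## Working session

There is one attempt and no reset: what is moved stays moved. The work goes in short steps, Python scripts to look and compute and a tool call to move; the robot and the scene stay as the last step left them, time stands still between calls to the robot, and variables do not carry over. Pictures are saved under pics/ and viewed, at most 10 in all, crops included, and the job is handed in when it is done.

Besides the shell and the picture viewer there is one more tool, called by a JSON object that holds its "fn" and its "kwargs", one argument or row to a line. jog_arm: Moves the arm, as the interface text tells. Its arguments: {"type":"object","properties":{"commands":{"type":"array","items":{"type":"array"}}},"required":["commands"]}

```bash
ls; mkdir -p pics; cat > h.py <<'E'
import numpy as np, cv2, pickle
from scipy.spatial.transform import Rotation as R
from workcell import get_obs, get_image, pinch_z
def rot(o):
    o=np.array(o,float); return o if o.shape==(3,3) else R.from_rotvec(o).as_matrix()
def points(d, obs=None):
    """world point per pixel from the z map"""
    K=np.array(d["intrinsics"]); h,w=d["z_map"].shape
    u,v=np.meshgrid(np.arange(w),np.arange(h))
    x=(u-K[0,2])/K[0,0]; y=(v-K[1,2])/K[1,1]; a,b=x.copy(),y.copy()
    for _ in range(8):
        s=1+d["k1"]*(a*a+b*b); a,b=x/s,y/s
    z=d["z_map"]; P=np.stack([a*z,b*z,z],-1)
    if "mount" in d:
        M=np.array(d["mount"]); P=P@M[:3,:3].T+M[:3,3]
        return P@rot(obs["orientation"]).T+np.array(obs["ee_pos"])
    return P@rot(d["orientation"]).T+np.array(d["eye"])
E
python3 - <<'E'
from h import *
o=get_obs(); print(o, pinch_z if not callable(pinch_z) else pinch_z())
for n in("scene","top"):
    d=get_image(n); cv2.imwrite(f"pics/{n}0.png",d["image"]); pickle.dump(d,open(n+".pkl","wb"))
    print(n,d["intrinsics"],d["k1"],d["eye"],d["orientation"],(d["z_map"]>0).mean())
E
```

```text
pics
{'t': 0.0, 'qpos': array([ 1.25296980e+00,  4.23848954e-01,  1.63069544e+00,  1.46037660e-05,
        1.08860684e+00, -1.89808655e-02]), 'qvel': array([-3.32567441e-04,  5.73886406e-04,  1.17008874e-03,  1.18974166e-03,
        3.30585223e-05, -1.42964476e-03]), 'joint_torque': array([-1.55672231e-03, -5.44638383e+01, -2.73658866e+01,  6.42588688e-02,
        2.26851652e-02, -1.08849135e-04]), 'ee_pos': array([183.79412565, 596.7729523 , 221.89450028]), 'orientation': array([-4.67650401e-01, -3.10631297e+00,  2.40997670e-03]), 'ft_force': array([-0.06362497,  0.1326246 ,  0.25929107]), 'moment': array([ 0.04684005, -0.07065891, -0.04945074]), 'grasp_force': 0.0, 'width': 87.95752051030375} 18.700000000000003
scene [[497.55575527   0.         324.92503946]
 [  0.         497.55575527 200.89938229]
 [  0.           0.           1.        ]] -0.14455460028381892 [1121.4262569  -540.47915229 1048.04424058] [-2.29552984 -0.93010065  0.31587635] 0.99596875
top [[474.40442422   0.         312.70455561]
 [  0.         474.40442422 203.52624472]
 [  0.           0.           1.        ]] -0.08881123448847679 [ 500.57618697   41.24850371 1148.08491245] [-2.15846746  2.19593503 -0.090067  ] 0.99580859375
```

View pics/scene0.png

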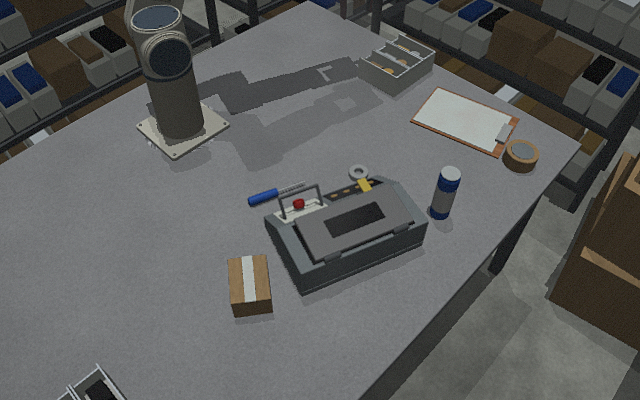

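View pics/top0.png

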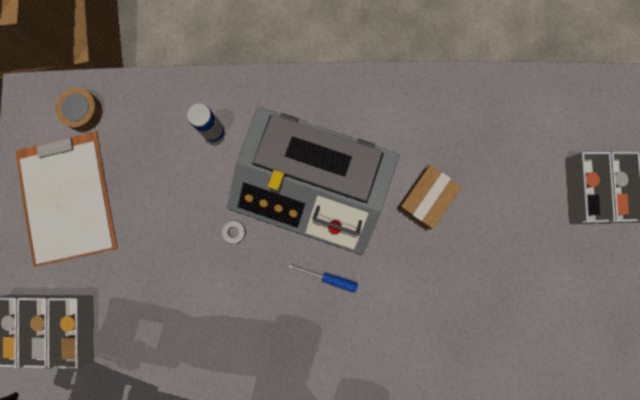

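The scene view shows the knob at (299,203), the tab at (364,185) and the hoop above the knob. The top view shows the knob at (335,227), the tab at (276,180), the hoop bar at about (337,215) and the tester centred near (315,180). Next I'll measure them.

```bash
cat > m.py <<'E'
from h import *
C={}
for n in("top","scene"):
    d=pickle.load(open(n+".pkl","rb")); P=points(d); hsv=cv2.cvtColor(d["image"],cv2.COLOR_BGR2HSV)
    H,S,V=[hsv[...,i].astype(int) for i in range(3)]
    C[n]=(P,H,S,V)
    box=(abs(P[...,0]-640)<200)&(abs(P[...,1]-50)<220)&(P[...,2]>20)
    for nm,m in (("red",((H<6)|(H>174))&(S>150)&(V>60)),("yellow",(abs(H-25)<5)&(S>150)&(V>120))):
        k,l,st,c=cv2.connectedComponentsWithStats((m&box).astype(np.uint8))
        for i in range(1,k):
            if st[i,4]>15: q=P[l==i]; print(n,nm,st[i,4],c[i].round(1),np.median(q,0).round(1),q.min(0).round(),q.max(0).round())
P=C["top"][0].reshape(-1,3)
b=(abs(P[:,0]-640)<220)&(abs(P[:,1]-50)<260)&(P[:,2]>25)
k=np.zeros((500,700),np.uint8); q=P[b]; 
k[(q[:,0]-400).astype(int).clip(0,499),(q[:,1]+300).astype(int).clip(0,699)]=255
k=cv2.morphologyEx(k,cv2.MORPH_CLOSE,np.ones((7,7)))
n,l,st,c=cv2.connectedComponentsWithStats(k)
for i in range(1,n):
    if st[i,4]>1500:
        yx=np.argwhere(l==i).astype(np.float32); r=cv2.minAreaRect(yx); print("blob",st[i,4],np.array(r[0])+[400,-300],r[1],r[2])
E
python3 m.py
```

```text
top red 24 [335.9 222.5] [546.7  -8.5  93.7] [543. -18.  89.] [550.   0. 100.]
top red 54 [333.6 230. ] [530.3  -2.9  89.4] [524. -15.  84.] [537.   7.  97.]
top yellow 195 [275.3 179.6] [639.  122.7 135.2] [619. 105. 129.] [661. 138. 141.]
scene red 84 [298.5 203.1] [542.9 -12.   91.4] [528. -24.  63.] [552.   6. 100.]
scene yellow 62 [365.1 184.8] [644.9 120.9 134.8] [619. 104. 130.] [661. 133. 139.]
blob 80531 [643.43136597  46.93093872] (341.852783203125, 240.87059020996094) 70.07866668701172
blob 2771 [ 598. -185.] (50.0, 106.0) 90.0
blob 2243 [778.5 282.5] (53.0, 53.0) 90.0
```

```bash
cat >> m.py <<'E'
print('----')
yaw=-np.radians(90-70.08); T=np.array([643.4,46.9,0]); Rt=R.from_euler('z',yaw).as_matrix()
for n in C:
    P,H,S,V=C[n]; L=(P-T)@Rt
    x,y,z=L[...,0],L[...,1],L[...,2]
    box=(abs(x)<140)&(abs(y)<180)&(z>20)
    for nm,m in (("red",((H<6)|(H>174))&(S>150)&(V>60)),("yellow",(abs(H-25)<5)&(S>150)&(V>120))):
        q=L[m&box]; print(n,nm,np.median(q,0).round(1),q.mean(0).round(1),np.percentile(q,[3,97],0).round(1).tolist())
    q=L[(abs(y)<115)&(x>15)&(x<95)&(z>112)&(z<200)]; A=np.c_[q[:,0],q[:,1],np.ones(len(q))]; s=np.linalg.lstsq(A,q[:,2],rcond=None)[0]; r=q[:,2]-A@s
    print("screen",len(q),s.round(3),"angle",-np.arctan(s[0]).round(3),r.std().round(2), "top z at hinge",s@[110,0,1])
    q=L[(y>0)&(y<140)&(x>-110)&(x<-50)&(z>30)]; A=np.c_[q[:,0],q[:,1],np.ones(len(q))]; s=np.linalg.lstsq(A,q[:,2],rcond=None)[0];print("panel",s.round(3),np.degrees(np.arctan(s[0])),"z at -120",s@[-120,0,1])
    # hoop bar: points well off the panel
    off=(z-34-(x+120)*np.tan(np.radians(35)))*np.cos(np.radians(35))
    q=L[(y<-20)&(y>-150)&(x<-5)&(off>45)&(off<66)&(S<90)]; print("hoop",len(q),np.median(q,0).round(1),np.percentile(q,[3,97],0).round(1).tolist())
    q=L[(abs(x)<118)&(y>145)&(y<165)&(x>0)];print("deck z",np.median(q[:,2]))
E
python3 m.py | sed -n '/----/,$p'
```

```text
----
top red [-87.  -85.4  91.1] [-84.1 -85.3  91.1] [[-95.0, -95.9, 85.0], [-69.3, -75.3, 98.9]]
top yellow [-29.2  69.4 135.2] [-29.3  69.5 135. ] [[-47.8, 58.8, 130.8], [-10.5, 80.2, 139.1]]
screen 3707 [-1.2600e-01  1.0000e-03  1.3399e+02] angle 0.125 1.84 top z at hinge 120.16453707944174
panel [6.94000e-01 2.00000e-03 1.19802e+02] 34.76360265290929 z at -120 36.51289948203522
hoop 1017 [-261.6  -85.1    0.3] [[-283.9, -145.1, -4.1], [-78.5, -25.2, 134.7]]
deck z 104.35938689165437
scene red [-74.9 -89.4  91.4] [-75.6 -89.1  91.8] [[-88.3, -100.4, 81.2], [-67.0, -76.2, 99.7]]
scene yellow [-24.1  69.4 134.8] [-25.9  68.3 134.6] [[-45.1, 56.9, 130.6], [-10.4, 76.7, 138.2]]
screen 2879 [-1.25000e-01  1.00000e-03  1.33481e+02] angle 0.125 1.91 top z at hinge 119.69149789371247
panel [6.97000e-01 1.00000e-03 1.21133e+02] 34.885506666349265 z at -120 37.465211532624366
hoop 599 [-258.2  -87.3    1.1] [[-283.7, -145.0, -4.0], [-77.1, -26.2, 134.6]]
deck z 103.5734536537355
```

```bash
cat > geo.py <<'E'
from h import *
yaw=-np.radians(90-70.08); T=np.array([643.4,46.9,0]); Rt=R.from_euler('z',yaw).as_matrix()
c,s=np.cos(np.radians(35)),np.sin(np.radians(35)); n=np.array([-s,0,c]); u=np.array([c,0,s])
p0=np.array([-120,0,34.])
pz=float(pinch_z() if callable(pinch_z) else pinch_z)
def toolR(tilt):  # deg, forward
    z=np.array([np.sin(np.radians(tilt)),0,-np.cos(np.radians(tilt))]); y=np.array([0,1.,0]); return Rt@np.c_[np.cross(y,z),y,z]
def tab(a): return np.array([110-146*np.cos(a),70,113+146*np.sin(a)])
def go(loc,tilt):  # loc: grasp point, tester frame
    o=get_obs(); Rg=toolR(tilt); Rc=rot(o["orientation"]); g=T+Rt@np.array(loc)+pz*Rg[:,2]; d=g-o["ee_pos"]
    print("turn/45",(np.degrees(R.from_matrix(Rc.T@Rg).as_rotvec())/45).round(3),"shift(goal axes)mm",(Rg.T@d).round(1),"cur axes",(Rc.T@d).round(1),"goal",g.round(1))
def where():
    o=get_obs(); Rc=rot(o["orientation"]); print("grasp pt local",(Rt.T@(o["ee_pos"]-pz*Rc[:,2]-T)).round(1),"F",(Rt.T@o["ft_force"]).round(1),"w",o["width"],"t",o["t"],"q",o["qpos"].round(2))
E
python3 - <<'E'
from geo import *
for nme in("top","scene"):
    d=pickle.load(open(nme+".pkl","rb")); L=(points(d)-T)@Rt
    hsv=cv2.cvtColor(d["image"],cv2.COLOR_BGR2HSV); H,S,V=[hsv[...,i].astype(int) for i in range(3)]
    S_=(L-p0)@u; O=(L-p0)@n; box=(abs(L[...,0])<125)&(abs(L[...,1])<160)
    q=box&((H<6)|(H>174))&(S>150)&(V>60); f=q&(O>24)
    for m in(q,f): print(nme,m.sum(),"s",np.percentile(S_[m],[2,50,98]).round(1),"off",np.percentile(O[m],[2,50,98]).round(1),"y",np.percentile(L[...,1][m],[2,50,98]).round(1))
    m=box&(S_<100)&(O>40)&(O<66)&(abs(L[...,1]+85)<40); print("bar",m.sum(),np.percentile(S_[m],[5,50,95]).round(1),np.percentile(O[m],[5,50,95]).round(1))
go(tab(.125)+[0,0,70],0); go(tab(.125),0)
E
```

```text
top 78 s [50.  60.7 75.7] off [17.  27.1 31.4] y [-96.4 -85.4 -74.8]
top 62 s [49.5 57.9 75.8] off [24.5 27.7 31.4] y [-96.6 -85.1 -74.6]
bar 140 [84.2 88.6 90.9] [55.5 59.1 62.4]
scene 84 s [57.2 70.7 76.6] off [ 8.9 22.  29.8] y [-100.8  -89.4  -75.6]
scene 36 s [57.3 69.9 74.6] off [24.4 28.1 30.1] y [-100.   -89.4  -76.6]
bar 103 [84.1 88.8 92.3] [53.9 58.2 61.2]
turn/45 [-0.002  0.     0.062] shift(goal axes)mm [-584.6 -290.4   39.5] cur axes [-569.7 -318.6   39.9] goal [634.5 124.6 182.5]
turn/45 [-0.002  0.     0.062] shift(goal axes)mm [-584.6 -290.4  109.5] cur axes [-569.7 -318.5  109.9] goal [634.5 124.6 112.5]
```

{"fn": "jog_arm", "kwargs": {
  "commands": [
    [1,[0,0,0],[0,0,0.062]],
    [1,[-0.42,-0.21,0],[0,0,0]],
    [1,[-0.42,-0.21,0],[0,0,0]],
    [1,[-0.42,-0.21,0],[0,0,0]],
    [1,[-0.42,-0.21,0],[0,0,0]],
    [1,[-0.42,-0.21,0],[0,0,0]],
    [1,[-0.42,-0.21,0],[0,0,0]],
    [1,[-0.42,-0.21,0],[0,0,0]],
    [1,[-0.42,-0.21,0],[0,0,0]],
    [1,[-0.42,-0.21,0],[0,0,0]]
  ]
}}

```text
t: 1.1
ee_pos: [475.9, 289.2, 222.5]
orientation: [-0.543, -3.094, 0.0]
ft_force: [1.1, 0.8, -0.2]
width: 87.6
grasp_force: 0.0
```

{"fn": "jog_arm", "kwargs": {
  "commands": [
    [1,[-0.42,-0.21,0],[0,0,0]],
    [1,[-0.42,-0.21,0],[0,0,0]],
    [1,[-0.42,-0.21,0],[0,0,0]],
    [1,[-0.4,-0.2,0],[0,0,0]],
    [1,[0,0,0],[0,0,0]],
    [1,[0,0,0],[0,0,0]],
    [1,[0,0,0],[0,0,0]]
  ]
}}

```text
t: 1.8
ee_pos: [601.8, 157.0, 222.3]
orientation: [-0.542, -3.093, 0.0]
ft_force: [0.9, 0.2, -0.1]
width: 87.8
grasp_force: 0.0
```

```bash
python3 - <<'E'
from geo import *
where(); go(tab(.125)+[0,0,70],0)
o=get_obs(); d=get_image("wrist"); pickle.dump((o,d),open("w1.pkl","wb")); cv2.imwrite("pics/w1.png",d["image"])
hsv=cv2.cvtColor(d["image"],cv2.COLOR_BGR2HSV); H,S,V=[hsv[...,i].astype(int) for i in range(3)]
L=(points(d,o)-T)@Rt
for nm,m in (("red",((H<6)|(H>174))&(S>150)&(V>60)),("yellow",(abs(H-25)<5)&(S>150)&(V>100)&(L[...,2]>118))):
    m=m&(abs(L[...,0])<130)&(abs(L[...,1])<170)&(d["z_map"]>0)
    if m.sum()>10: print(nm,m.sum(),np.percentile(L[m],[3,50,97],0).round(1).tolist())
E
```

```text
grasp pt local [-76.6  89.3 241. ] F [ 0.8  0.5 -0.1] w 87.76056153686882 t 1.8 q [ 0.24  0.42  1.64  0.    1.09 -0.99]
turn/45 [-0.001 -0.002  0.001] shift(goal axes)mm [-41.8 -19.3  39.8] cur axes [-41.8 -19.3  39.7] goal [634.5 124.6 182.5]
red 738 [[-96.8, -97.5, 81.8], [-86.8, -82.4, 90.0], [-77.8, 135.1, 296.8]]
yellow 1425 [[-50.5, 57.3, 130.1], [-32.8, 68.4, 133.5], [-11.2, 79.7, 136.2]]
```

{"fn": "jog_arm", "kwargs": {
  "commands": [
    [1,[-0.42,-0.2,0],[0,0,0]],
    [1,[0,0,0.3],[0,0,0]],
    [1,[0,0,0.3],[0,0,0]],
    [1,[0,0,0.25],[0,0,0]],
    [1,[0,0,0.15],[0,0,0]],
    [1,[0,0,0.1],[0,0,0]],
    [1,[0,0,0],[0,0,0]],
    [1,[0,0,0],[0,0,0]]
  ]
}}

```text
t: 2.65
ee_pos: [636.0, 123.7, 113.6]
orientation: [0.542, 3.093, 0.001]
ft_force: [-1.0, 0.0, 0.2]
width: 87.8
grasp_force: 0.0
```

```bash
python3 - <<'E'
from geo import *
where(); go(tab(.125),0)
d=get_image("wrist"); cv2.imwrite("pics/w2.png",d["image"])
E
```

```text
grasp pt local [-33.2  69.7 132.3] F [-1.  -0.3  0.2] w 87.75243067918093 t 2.65 q [ 0.17  0.59  1.64 -0.    0.91 -1.05]
turn/45 [0.001 0.001 0.001] shift(goal axes)mm [1.7 0.3 1.1] cur axes [1.7 0.3 1.1] goal [634.5 124.6 112.5]
```

View pics/w2.png

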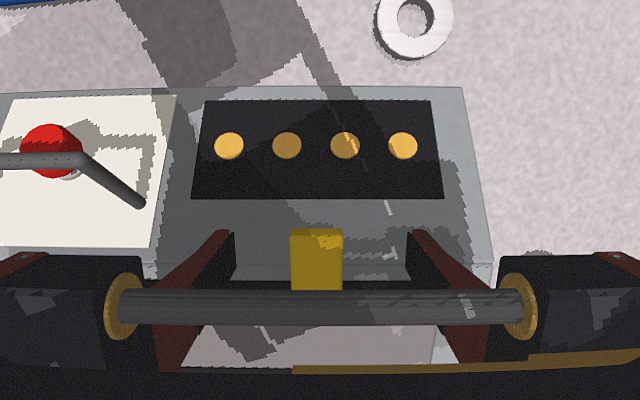

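The tab, at about (316,260), sits midway between the pads, so I'll close on it.

{"fn": "jog_arm", "kwargs": {
  "commands": [
    [-1,[0,0,0],[0,0,0]],
    [-1,[0,0,0],[0,0,0]],
    [-1,[0,0,0],[0,0,0]],
    [-1,[0,0,0],[0,0,0]],
    [-1,[0,0,0],[0,0,0]],
    [-1,[0,0,0],[0,0,0]],
    [-1,[0,0,0],[0,0,0]],
    [-1,[0,0,0],[0,0,0]]
  ]
}}

```text
t: 3.5
ee_pos: [635.4, 123.2, 112.6]
orientation: [-0.543, -3.094, 0.0]
ft_force: [-0.7, 0.4, 0.4]
width: 27.4
grasp_force: 0.0
```

{"fn": "jog_arm", "kwargs": {
  "commands": [
    [-1,[-0.011,0,-0.067],[0,0,0]],
    [-1,[-0.012,0,-0.067],[0,0,0]],
    [-1,[-0.018,0,-0.066],[0,0,0]],
    [-1,[-0.018,0,-0.066],[0,0,0]],
    [-1,[-0.024,0,-0.064],[0,0,0]],
    [-1,[-0.024,0,-0.064],[0,0,0]],
    [-1,[-0.03,0,-0.062],[0,0,0]],
    [-1,[-0.03,0,-0.061],[0,0,0]]
  ]
}}

```text
t: 4.3
ee_pos: [650.0, 116.7, 163.9]
orientation: [-0.543, -3.091, 0.003]
ft_force: [-0.1, -6.1, -9.7]
width: 23.7
grasp_force: 30.0
```

```bash
python3 - <<'E'
from geo import *
where(); print(get_obs()["grasp_force"]); go(tab(.499),0)
E
```

```text
grasp pt local [-17.5  67.9 182.6] F [ 1.9 -5.8 -9.7] w 23.659356228917673 t 4.3 q [ 0.16  0.54  1.58 -0.    1.02 -1.06]
29.99840497970581
turn/45 [-0.003 -0.003  0.   ] shift(goal axes)mm [ 0.7  2.2 -0.3] cur axes [ 0.7  2.2 -0.3] goal [650.1 118.9 164.2]
```

{"fn": "jog_arm", "kwargs": {
  "commands": [
    [-1,[-0.035,-0.01,-0.059],[0,0,0]],
    [-1,[-0.036,-0.01,-0.058],[0,0,0]],
    [-1,[-0.04,0,-0.056],[0,0,0]],
    [-1,[-0.041,0,-0.054],[0,0,0]],
    [-1,[-0.045,0,-0.051],[0,0,0]],
    [-1,[-0.046,0,-0.05],[0,0,0]],
    [-1,[-0.05,0,-0.046],[0,0,0]],
    [-1,[-0.05,0,-0.046],[0,0,0]],
    [-1,[0,0,0],[0,0,0]],
    [-1,[0,0,0],[0,0,0]]
  ]
}}

```text
t: 5.3
ee_pos: [683.9, 104.3, 207.3]
orientation: [0.543, 3.092, 0.002]
ft_force: [2.6, 3.2, -5.7]
width: 23.7
grasp_force: 30.0
```

```bash
cat > ang.py <<'E'
from geo import *
for nme in("top","scene"):
    d=get_image(nme); pickle.dump(d,open(nme+"1.pkl","wb")); cv2.imwrite(f"pics/{nme}_{get_obs()['t']:.1f}.png",d["image"])
    L=(points(d)-T)@Rt; x,y,z=L[...,0],L[...,1],L[...,2]
    q=L[(abs(y)<115)&(x>45)&(x<100)&(z>125)&(z<205)]; 
    if len(q)<100: print(nme,len(q)); continue
    for _ in range(3):
        cen=q.mean(0); w,v=np.linalg.eigh(np.cov((q-cen).T)); nn=v[:,0]*np.sign(v[2,0]); r=(q-cen)@nn
        print(nme,len(q),"angle",np.arctan2(nn[0],nn[2]).round(3),r.std().round(2)); q=q[abs(r)<max(2*r.std(),3)]
E
python3 ang.py; python3 - <<'E'
from geo import *
where(); go(tab(.873),0)
E
```

```text
top 997 angle 0.853 0.98
top 993 angle 0.853 0.96
top 993 angle 0.853 0.96
scene 3415 angle 0.859 1.94
scene 3261 angle 0.859 1.71
scene 3161 angle 0.86 1.62
grasp pt local [ 18.5  67.8 226. ] F [ 2.   5.7 -5.5] w 24.096055595446202 t 5.4 q [ 0.13  0.54  1.48  0.    1.12 -1.09]
turn/45 [0.002 0.003 0.   ] shift(goal axes)mm [2.4 2.2 1.2] cur axes [2.4 2.2 1.2] goal [682.5 107.2 206.2]
```

{"fn": "jog_arm", "kwargs": {
  "commands": [
    [-1,[-0.015,0.01,-0.013],[0,0,0]],
    [-1,[0,0,0],[0,0,0]],
    [1,[0,0,0],[0,0,0]],
    [1,[0,0,0],[0,0,0]],
    [1,[0,0,0],[0,0,0]],
    [1,[0,0,0],[0,0,0]],
    [1,[0,0,-0.2],[0,0,0]],
    [1,[0,0,-0.4],[0,0,0]],
    [1,[0,0,-0.4],[0,0,0]],
    [1,[0.3,0,0],[0,0,0]]
  ]
}}

```text
t: 6.4
ee_pos: [661.2, 114.1, 314.5]
orientation: [0.543, 3.082, 0.005]
ft_force: [0.3, 1.0, 0.2]
width: 84.5
grasp_force: 0.0
```

{"fn": "jog_arm", "kwargs": {
  "commands": [
    [1,[0.4,0,0],[0,-0.19,0]],
    [1,[0.4,0,0],[0,-0.19,0]],
    [1,[0.4,0,0],[0,-0.19,0]],
    [1,[0.4,0,0],[0,-0.19,0]],
    [1,[0,-0.4,0],[0,-0.02,0]],
    [1,[0,-0.4,0],[0,0,0]],
    [1,[0,-0.4,0],[0,0,0]],
    [1,[0,0,0],[0,0,0]],
    [1,[0,0,0],[0,0,0]]
  ]
}}

```text
t: 7.3
ee_pos: [488.6, 44.9, 283.2]
orientation: [0.466, 2.572, -0.144]
ft_force: [-0.2, 0.3, 0.6]
width: 87.9
grasp_force: 0.0
```

```bash
python3 ang.py; python3 - <<'E'
from geo import *
where(); go(p0+62.3*u+90*n+[0,-85,0],35)
o=get_obs(); d=get_image("wrist"); cv2.imwrite("pics/w3.png",d["image"])
L=(points(d,o)-T)@Rt; hsv=cv2.cvtColor(d["image"],cv2.COLOR_BGR2HSV); H,S,V=[hsv[...,i].astype(int) for i in range(3)]
S_=(L-p0)@u; O=(L-p0)@n
m=((H<6)|(H>174))&(S>150)&(V>60)&(d["z_map"]>0)&(abs(L[...,1]+85)<35)&(O>0)&(O<40)
print(m.sum(),"s,off,y",[np.percentile(a[m],[2,50,98]).round(1) for a in(S_,O,L[...,1])])
E
```

```text
top 2137 angle 0.853 0.9
top 2135 angle 0.853 0.89
top 2135 angle 0.853 0.89
scene 3407 angle 0.863 1.92
scene 3240 angle 0.863 1.69
scene 3121 angle 0.863 1.57
grasp pt local [-154.2  -53.1  299.1] F [-0.2 -0.3 -0.6] w 87.88757620978934 t 7.4 q [ 0.26 -0.02  2.15 -0.54  0.63 -0.57]
turn/45 [-0.021 -0.097 -0.004] shift(goal axes)mm [ 60.3 -31.6 146.8] cur axes [ 48.9 -29.3 151.5] goal [511.2   4.4 128.1]
592 s,off,y [array([46.8, 59.1, 72.4]), array([24.8, 27.3, 29.1]), array([-99.1, -86.4, -74. ])]
```

View pics/w3.png

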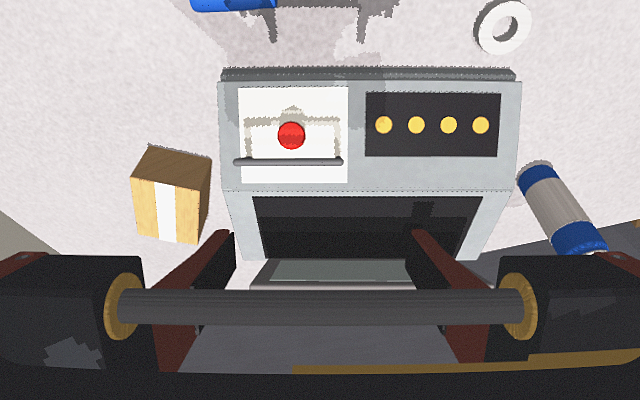

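The knob is at (291,135), with the hoop bar at row 160 on its up-slope side. The screen is standing at about 49°. Next I'll line up with the knob's axis.

{"fn": "jog_arm", "kwargs": {
  "commands": [
    [1,[0,0,0],[-0.021,-0.097,-0.004]],
    [1,[0.31,-0.165,0],[0,0,0]],
    [1,[0.31,-0.165,0],[0,0,0]],
    [1,[0,0,0.4],[0,0,0]],
    [1,[0,0,0.4],[0,0,0]],
    [1,[0,0,0.35],[0,0,0]],
    [1,[0,0,0.3],[0,0,0]],
    [1,[0,0,0],[0,0,0]],
    [1,[0,0,0],[0,0,0]]
  ]
}}

```text
t: 8.35
ee_pos: [508.9, 7.2, 151.3]
orientation: [0.446, 2.528, -0.145]
ft_force: [0.3, -0.3, 0.4]
width: 87.8
grasp_force: 0.0
```

```bash
python3 - <<'E'
from geo import *
where(); go(p0+61*u+24*n+[0,-86,0],35)
o=get_obs(); d=get_image("wrist"); cv2.imwrite("pics/w4.png",d["image"])
L=(points(d,o)-T)@Rt; hsv=cv2.cvtColor(d["image"],cv2.COLOR_BGR2HSV); H,S,V=[hsv[...,i].astype(int) for i in range(3)]
S_=(L-p0)@u; O=(L-p0)@n
m=((H<6)|(H>174))&(S>150)&(V>60)&(d["z_map"]>0)&(abs(L[...,1]+85)<35)&(O>0)&(O<40)
print(m.sum(),"s,off,y",[np.percentile(a[m],[2,50,98]).round(1) for a in(S_,O,L[...,1])])
m=(abs(L[...,1]+85)<40)&(abs(S_-62)<45)&(O<6)&(O>-8); print("panel off",np.median(O[m]).round(1))
E
```

```text
grasp pt local [-123.2  -83.   167. ] F [ 0.4 -0.2  0.4] w 87.76683507448806 t 8.35 q [ 0.16  0.27  2.28 -1.31  0.29  0.16]
turn/45 [-0.012 -0.037  0.002] shift(goal axes)mm [12.1 -2.9 86.8] cur axes [ 9.5 -2.1 87.1] goal [545.4  -9.1  73.3]
1390 s,off,y [array([45. , 57.6, 71.3]), array([19.7, 27.3, 28.7]), array([-99.7, -87.1, -74.7])]
panel off 1.0
```

View pics/w4.png

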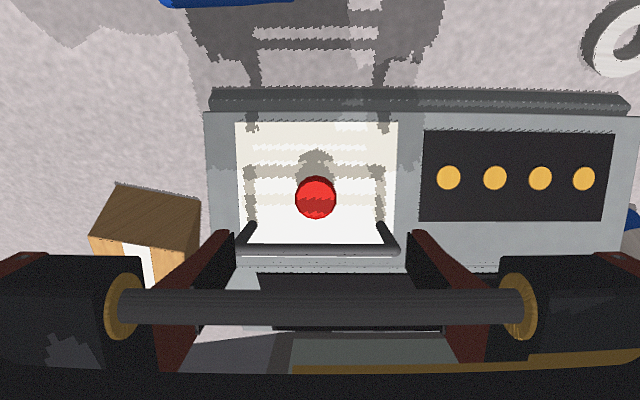

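Joint 4 is at its limit of -1.31. Tipping the tool about the closing axis doesn't affect the grip, so I'll take about 29° of tilt and still pull along the true axis.

{"fn": "jog_arm", "kwargs": {
  "commands": [
    [1,[0,0,0],[-0.012,0.08,0]],
    [1,[0.05,-0.02,0],[0,0,0]],
    [1,[0,0,0.1],[0,0,0]],
    [1,[0,0,0.1],[0,0,0]],
    [1,[0,0,0],[0,0,0]],
    [1,[0,0,0],[0,0,0]]
  ]
}}

```text
t: 9.0
ee_pos: [512.8, 1.8, 132.4]
orientation: [0.453, 2.563, -0.136]
ft_force: [-0.1, -0.6, 0.8]
width: 87.6
grasp_force: 0.0
```

```bash
python3 - <<'E'
from geo import *
where(); 
for t in(35,29): go(p0+60.5*u+24*n+[0,-86.5,0],t)
print(get_obs()["qpos"])
E
```

```text
grasp pt local [-117.1  -86.7  148.4] F [ 0.1 -0.6  0.8] w 87.60863768178011 t 9.0 q [ 0.13  0.31  2.26 -1.29  0.26  0.12]
turn/45 [-0.01  -0.084  0.001] shift(goal axes)mm [ 6.3  0.4 68.1] cur axes [ 1.8  0.9 68.3] goal [544.8  -9.4  73. ]
turn/45 [-0.01   0.049  0.   ] shift(goal axes)mm [ 1.1  0.4 68.5] cur axes [ 3.7  0.9 68.4] goal [543.3  -8.8  72. ]
[ 0.12809319  0.31244878  2.2641647  -1.28574524  0.25729056  0.12126814]
```

{"fn": "jog_arm", "kwargs": {
  "commands": [
    [1,[0,0,0],[-0.01,0.16,0]],
    [1,[0,0,0],[0,0,0]],
    [1,[0,0,0],[0,0,0]]
  ]
}}

```text
t: 9.3
ee_pos: [513.3, -3.3, 132.5]
orientation: [0.466, 2.595, -0.146]
ft_force: [0.7, -0.1, -0.3]
width: 87.8
grasp_force: 0.0
```

```bash
python3 - <<'E'
from geo import *
where(); 
for off in(65,25): go(p0+60.5*u+off*n+[0,-86.5,0],24)
E
```

```text
grasp pt local [-114.4  -91.1  148.8] F [ 0.7  0.1 -0.3] w 87.77962739737876 t 9.3 q [ 0.11  0.31  2.24 -1.08  0.27 -0.09]
turn/45 [-0.027  0.119 -0.004] shift(goal axes)mm [ 6.5  5.  27.3] cur axes [ 9.1  5.6 26.5] goal [ 5.198e+02 -3.000e-01  1.049e+02]
turn/45 [-0.027  0.119 -0.004] shift(goal axes)mm [-1.1  5.  66.6] cur axes [ 5.2  6.4 66.3] goal [541.4  -8.1  72.1]
```

{"fn": "jog_arm", "kwargs": {
  "commands": [
    [1,[0,0,0],[-0.009,0.04,0]],
    [1,[0,0,0],[-0.009,0.04,0]],
    [1,[0,0,0],[-0.009,0.04,0]],
    [1,[0.03,0.025,0],[0,0,0]],
    [1,[0.035,0.025,0],[0,0,0]],
    [1,[0,0,0.1],[0,0,0]],
    [1,[0,0,0.1],[0,0,0]],
    [1,[0,0,0.07],[0,0,0]],
    [1,[0,0,0],[0,0,0]],
    [1,[0,0,0],[0,0,0]]
  ]
}}

```text
t: 10.3
ee_pos: [518.7, -0.1, 104.1]
orientation: [0.475, 2.689, -0.1]
ft_force: [-0.0, 0.2, -0.6]
width: 87.6
grasp_force: 0.0
```

```bash
python3 - <<'E'
from geo import *
where(); 
for off in(65,25): go(p0+60.5*u+off*n+[0,-86.5,0],24)
E
```

```text
grasp pt local [-108.8  -86.6  121.2] F [-0.1  0.1 -0.6] w 87.56195570774588 t 10.3 q [ 0.08  0.37  2.19 -0.73  0.25 -0.47]
turn/45 [-0.001 -0.004 -0.003] shift(goal axes)mm [-1.3  0.2 -0.3] cur axes [-1.3  0.2 -0.3] goal [ 5.198e+02 -3.000e-01  1.049e+02]
turn/45 [-0.001 -0.004 -0.003] shift(goal axes)mm [-9.   0.2 39. ] cur axes [-9.1  0.2 39. ] goal [541.4  -8.1  72.1]
```

{"fn": "jog_arm", "kwargs": {
  "commands": [
    [1,[0,0,0],[0,-0.03,0]],
    [1,[-0.02,0,0],[0,-0.03,0]],
    [1,[-0.015,0,0.1],[0,0,0]],
    [1,[-0.015,0,0.1],[0,0,0]],
    [1,[-0.015,0,0.1],[0,0,0]],
    [1,[-0.01,0,0.06],[0,0,0]],
    [1,[0,0,0.03],[0,0,0]],
    [1,[0,0,0],[0,0,0]],
    [1,[0,0,0],[0,0,0]]
  ]
}}

```text
t: 11.2
ee_pos: [542.0, -8.5, 73.1]
orientation: [0.468, 2.642, -0.109]
ft_force: [-0.0, 0.6, 0.0]
width: 87.4
grasp_force: 0.0
```

```bash
python3 - <<'E'
from geo import *
where(); go(p0+60.5*u+25*n+[0,-86.5,0],27)
d=get_image("wrist"); cv2.imwrite("pics/w5.png",d["image"])
E
```

```text
grasp pt local [-84.8 -86.7  89.8] F [-0.2  0.5  0. ] w 87.37067068878295 t 11.2 q [ 0.06  0.47  2.18 -1.26  0.19  0.06]
turn/45 [-0.    -0.01  -0.003] shift(goal axes)mm [0.1 0.2 0.6] cur axes [0.1 0.2 0.6] goal [542.2  -8.4  72.5]
```

View pics/w5.png

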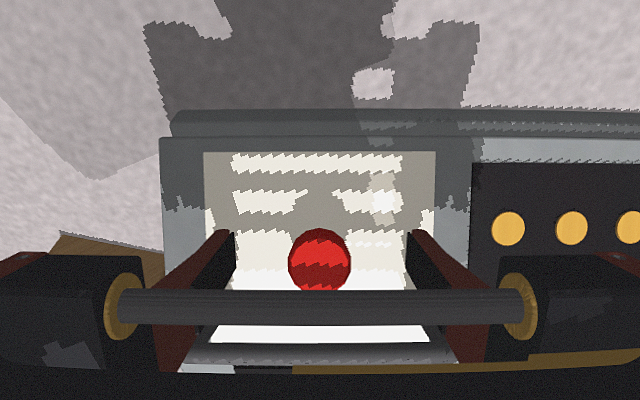

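The knob, at (319,262), is centred between the pads and the hoop bar (row 350) is clear of the fingers. I'll close on it.

{"fn": "jog_arm", "kwargs": {
  "commands": [
    [-1,[0,0,0],[0,0,0]],
    [-1,[0,0,0],[0,0,0]],
    [-1,[0,0,0],[0,0,0]],
    [-1,[0,0,0],[0,0,0]],
    [-1,[0,0,0],[0,0,0]],
    [-1,[0,0,0],[0,0,0]],
    [-1,[0,0,0],[0,0,0]],
    [-1,[0,0,0],[0,0,0]],
    [-1,[0,0,0],[0,0,0]],
    [-1,[0,0,0],[0,0,0]]
  ]
}}

```text
t: 12.25
ee_pos: [542.0, -9.0, 72.8]
orientation: [0.468, 2.642, -0.11]
ft_force: [-1.0, -3.7, 0.8]
width: 29.3
grasp_force: 30.0
```

```bash
python3 - <<'E'
from geo import *
where(); o=get_obs();print(o["grasp_force"],"n force",(Rt.T@o["ft_force"])@n); Rc=rot(o["orientation"]); print("n in tool",(Rc.T@Rt@n).round(3))
E
```

```text
grasp pt local [-84.6 -87.1  89.6] F [ 0.3 -3.8  0.8] w 29.275429841103243 t 12.25 q [ 0.06  0.47  2.18 -1.26  0.19  0.06]
30.00014559365809 n force 0.5296190886920908
n in tool [ 0.147 -0.002 -0.989]
```

{"fn": "jog_arm", "kwargs": {
  "commands": [
    [-1,[0.004,0,-0.03],[0,0,0]],
    [-1,[0.005,0,-0.03],[0,0,0]],
    [-1,[0.004,0,-0.03],[0,0,0]],
    [-1,[0.005,0,-0.03],[0,0,0]],
    [-1,[0.004,0,-0.03],[0,0,0]],
    [-1,[0.005,0,-0.03],[0,0,0]],
    [-1,[0.004,0,-0.03],[0,0,0]],
    [-1,[0,0,0],[0,0,0]],
    [-1,[0,0,0],[0,0,0]]
  ]
}}

```text
t: 13.15
ee_pos: [530.6, -4.9, 90.0]
orientation: [0.469, 2.642, -0.11]
ft_force: [5.3, -7.1, -8.7]
width: 29.0
grasp_force: 30.0
```

```bash
cat > st.py <<'E'
from geo import *
where(); o=get_obs();print(o["grasp_force"],"n force",(Rt.T@o["ft_force"])@n); Rc=rot(o["orientation"]); print("n in tool",(Rc.T@Rt@n).round(3))
g=Rt.T@(o["ee_pos"]-pz*Rc[:,2]-T)-p0; print("grasp s,off",g@u,g@n)
for nm in("scene","top","wrist"):
    o=get_obs(); d=get_image(nm)
    L=(points(d,o)-T)@Rt; hsv=cv2.cvtColor(d["image"],cv2.COLOR_BGR2HSV); H,S,V=[hsv[...,i].astype(int) for i in range(3)]
    S_=(L-p0)@u; O=(L-p0)@n
    m=((H<6)|(H>174))&(S>150)&(V>60)&(d["z_map"]>0)&(abs(L[...,1]+85)<35)&(O>0)&(O<60)
    if m.sum()>8: print(nm,m.sum(),"s,off,y",[np.percentile(a[m],[2,50,95]).round(1) for a in(S_,O,L[...,1])])
E
python3 st.py
```

```text
grasp pt local [-96.8 -87.1 106.8] F [ 7.4 -4.8 -8.7] w 29.016013396702416 t 13.15 q [ 0.08  0.42  2.2  -1.11  0.21 -0.08]
29.997791487257928 n force -11.356051589303444
n in tool [ 0.147 -0.002 -0.989]
grasp s,off 60.747729503152186 46.276923864455924
scene 60 s,off,y [array([64.9, 71.5, 76. ]), array([30. , 40.4, 46.6]), array([-98.3, -88.9, -77.7])]
top 100 s,off,y [array([56.1, 66.2, 73.6]), array([40.8, 47.8, 51. ]), array([-99.1, -85.1, -72.6])]
wrist 3165 s,off,y [array([44.8, 57. , 68.4]), array([37.7, 47.4, 48.5]), array([-100.2,  -87. ,  -75.6])]
```

The knob is out, with its head at about 48 mm off the panel and held against the stop. Now I'll push it home.

{"fn": "jog_arm", "kwargs": {
  "commands": [
    [-1,[-0.004,0,0.03],[0,0,0]],
    [-1,[-0.005,0,0.03],[0,0,0]],
    [-1,[-0.004,0,0.03],[0,0,0]],
    [-1,[-0.005,0,0.03],[0,0,0]],
    [-1,[-0.004,0,0.03],[0,0,0]],
    [-1,[-0.005,0,0.03],[0,0,0]],
    [-1,[-0.005,0,0.035],[0,0,0]],
    [-1,[0,0,0],[0,0,0]],
    [-1,[0,0,0],[0,0,0]]
  ]
}}

```text
t: 14.2
ee_pos: [541.8, -8.9, 72.9]
orientation: [0.468, 2.642, -0.11]
ft_force: [-5.0, -4.1, 5.2]
width: 29.0
grasp_force: 30.0
```

```bash
python3 st.py
```

```text
grasp pt local [-84.8 -87.1  89.7] F [-3.3 -5.6  5.2] w 29.012430364919954 t 14.2 q [ 0.06  0.47  2.18 -1.26  0.19  0.06]
30.001245383173227 n force 6.150432303417537
n in tool [ 0.147 -0.001 -0.989]
grasp s,off 60.73371013648438 25.418590170291623
scene 86 s,off,y [array([56.5, 70.6, 76.1]), array([ 8.5, 22.7, 29.7]), array([-99.9, -88.1, -74.8])]
top 52 s,off,y [array([57.7, 68. , 75.8]), array([16.2, 26.4, 29.7]), array([-96.9, -85.5, -75.7])]
wrist 3174 s,off,y [array([44.9, 56.8, 68.3]), array([17.6, 27.2, 28.5]), array([-100.1,  -87. ,  -75.3])]
```

It's home: the head reads 27.2 mm against 27.3 mm at the start, pressed on the stop. I'll release it and withdraw along its axis.

{"fn": "jog_arm", "kwargs": {
  "commands": [
    [1,[0,0,0],[0,0,0]],
    [1,[0,0,0],[0,0,0]],
    [1,[0,0,0],[0,0,0]],
    [1,[0,0,0],[0,0,0]],
    [1,[0,0,0],[0,0,0]],
    [1,[0,0,0],[0,0,0]],
    [1,[0.015,0,-0.1],[0,0,0]],
    [1,[0.015,0,-0.1],[0,0,0]],
    [1,[0.015,0,-0.1],[0,0,0]],
    [1,[0.015,0,-0.1],[0,0,0]]
  ]
}}

```text
t: 15.35
ee_pos: [520.3, -0.7, 105.7]
orientation: [0.468, 2.642, -0.109]
ft_force: [0.7, -0.5, -0.0]
width: 87.9
grasp_force: 0.0
```

{"fn": "jog_arm", "kwargs": {
  "commands": [
    [1,[0.03,0,-0.2],[0,0,0]],
    [1,[0.03,0,-0.2],[0,0,0]],
    [1,[0.03,0,-0.2],[0,0,0]],
    [1,[0.03,0,-0.2],[0,0,0]],
    [1,[0,0,0],[0,0,0]],
    [1,[0,0,0],[0,0,0]],
    [1,[0,0,0],[0,0,0]]
  ]
}}

```text
t: 16.05
ee_pos: [477.1, 14.9, 171.1]
orientation: [0.468, 2.642, -0.109]
ft_force: [-0.3, 0.2, 0.2]
width: 87.7
grasp_force: 0.0
```

```bash
python3 st.py; python3 ang.py; ls pics
```

```text
grasp pt local [-153.8  -86.7  187.9] F [-0.3  0.1  0.2] w 87.65755725068206 t 16.05 q [ 0.14  0.17  2.26 -0.64  0.36 -0.51]
0.0 n force 0.34808281966315
n in tool [ 0.147 -0.001 -0.989]
grasp s,off 60.55215321107056 145.42133021165535
scene 87 s,off,y [array([58.3, 71.1, 75.8]), array([10.8, 22.7, 29.4]), array([-101.4,  -90.4,  -78.2])]
top 78 s,off,y [array([50.1, 60.9, 75.7]), array([17.2, 27.4, 31.1]), array([-95.9, -85.1, -75.6])]
wrist 1014 s,off,y [array([45.1, 57.9, 70. ]), array([22.9, 27.3, 28.5]), array([-99.8, -87. , -75.8])]
top 2134 angle 0.854 0.93
top 2133 angle 0.854 0.93
top 2133 angle 0.854 0.93
scene 3426 angle 0.863 1.9
scene 3272 angle 0.863 1.66
scene 3149 angle 0.863 1.55
scene0.png
scene_16.3.png
scene_5.4.png
scene_7.4.png
top0.png
top_16.2.png
top_5.3.png
top_7.3.png
w1.png
w2.png
w3.png
w4.png
w5.png
```

The knob is home at the same reading as the start, the screen stands at about 49°, and the arm is clear of everything, so I'll hand the job in.

```bash
python3 -c "
from workcell import close_job; print(close_job())"
```

```text
the job is handed in; nothing more can be done
None
```

The self-check is done and handed in: I raised the screen to about 49°, then pulled the red knob out to its stop and pushed it fully home, with about 16 s on the robot's clock and the arm clear of everything. I did not re-measure the bystanders, but I saw no sign of touching them.

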